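# Set a blown bulb blank on the strain-light stand

## Task

Set up the round-bulb glass blank for a strain check: lift it out of its low white kiln-board cradle and lay it, without dropping it, across the two tall V posts of the light stand, so that one stem lies in each V and the bulb hangs between them. Then turn the knob of the lamp control clockwise past its click to switch the light on. Leave the slim blank where it is.

Things in the scene. Friction and masses are not known exactly. Their poses are not given: they have to be found in the camera images.
- bulb_blank: Amber glass blank, 60 g: a round bulb 50 mm in diameter and 56 mm long with a straight 10 mm thick stem out of each end, 170 mm long over all. Origin at the bulb's centre; y axis along the stems (both ends alike). It starts level in one of two low white kiln-board cradles, its axis 41 mm above the table, with 16 mm free beyond each end of the bulb up to the cradle's forks.
- slim_blank: Amber glass blank of the same length and stems, with a slim cylindrical body 32 mm in diameter and 70 mm long instead of the bulb; it lies in the other low white kiln-board cradle. Origin at its centre, y along the stems. Not to be moved.
- stand_rest (a point): Target point midway between the stand's two V forks, 112 mm above the table, where the axis of the blank lies when both stems are seated. y points from fork to fork, z up. Each fork is a 90 degree V, 25 mm wide at its mouth; its bottom is 105 mm and the tops of its arms 118 mm above the table.
- stand: The light stand, fixed: a grey slab 110 mm (x) by 180 mm (y), 35 mm high with a white window on top, carrying two upright steel V forks, each 8 mm thick, their mid-planes 48 mm either side of its middle along y. Origin at the centre of its underside, z up.
- knob_grip (a point): Grip point on the vertical axis of the lamp control's knob, at the height to grip, on a fixed grey box 100 x 100 mm and 45 mm high. The black knob is 48 mm across with a raised bar grip on top, 46 mm long, 14 mm wide and about 30 mm high, reaching 7 mm above this point; the bar runs along this point's x axis and turns with the knob.
- knob (a joint): Knob angle in rad: starts at 0 (off), grows clockwise seen from above. A sprung detent resists (about 0.12 N m) up to 0.6, then the knob snaps on to rest at 1.2 (on); its stop is at 1.3.
- control: The lamp control box, fixed, 100 x 100 x 45 mm; origin at the centre of its underside, z up; the knob stands on the middle of its top.

How it is judged (in metres and radians):
On the way, in this order (a step that is already met when the one before it is completed fails the run):
1. the bulb blank is lowered in the grip into both Vs: while still held, it is within 5 mm of its seated position sideways and in height, within 0.12 rad of the posts' line and 12 mm of the middle (x of bulb_blank in the frame of stand_rest between -0.005 and 0.005 m and y of bulb_blank in the frame of stand_rest between -0.012 and 0.012 m and z of bulb_blank in the frame of stand_rest between -0.005 and 0.005 m and angle between the y axis of bulb_blank and the y axis of stand_rest, either way round below 0.12 rad and contact force between the fingers and bulb_blank above 0.3 N), for 0.1 s.
2. with the blank lying released in both Vs, the knob is turned clockwise past its click, beyond 1.0 rad (x of bulb_blank in the frame of stand_rest between -0.005 and 0.005 m and y of bulb_blank in the frame of stand_rest between -0.012 and 0.012 m and z of bulb_blank in the frame of stand_rest between -0.005 and 0.005 m and angle between the y axis of bulb_blank and the y axis of stand_rest, either way round below 0.1 rad and contact force between the fingers and bulb_blank below 0.1 N and value of joint knob above 1 rad), for 0.2 s.
At the end, for the whole second after the job is handed in: Bulb blank released and still in both Vs: axis within 4 mm of seated sideways and in height, within 0.08 rad of the posts' line, bulb within 12 mm of the middle between the posts; knob past its click (over 1.0 rad); slim blank within 20 mm of its start (x of bulb_blank in the frame of stand_rest between -0.004 and 0.004 m and y of bulb_blank in the frame of stand_rest between -0.012 and 0.012 m and z of bulb_blank in the frame of stand_rest between -0.004 and 0.004 m and angle between the y axis of bulb_blank and the y axis of stand_rest, either way round below 0.08 rad and linear speed of bulb_blank below 0.02 m/s and value of joint knob above 1 rad and distance of slim_blank from where it was at the start of the episode below 0.02 m); the robot touches nothing.
It fails at once if the slim blank is moved by more than 20 mm (distance of slim_blank from where it was at the start of the episode above 0.02 m).
It fails at once if the knob is turned past its click before the bulb blank lies in both Vs (value of joint knob above 0.7 rad and not (x of bulb_blank in the frame of stand_rest between -0.008 and 0.008 m and y of bulb_blank in the frame of stand_rest between -0.012 and 0.012 m and z of bulb_blank in the frame of stand_rest between -0.008 and 0.008 m and angle between the y axis of bulb_blank and the y axis of stand_rest, either way round below 0.2 rad)).
It also fails if it takes over 53 s, if anything falls off the work surface, if the arm or the gripper's body presses on something with over 40 N, if the wrist force passes 120 N, or if a joint passes its speed limit or range.

## Robot

A 6-joint arm with a two-finger parallel gripper is mounted at the origin on the work surface. World frame = base frame: x ahead of the robot, y to its left, z up, the work surface at z = 0. Lengths are in mm, angles in degrees, forces in N, time in s.
With the tool pointing down it reaches from about 400 to 825 mm from the base axis. Payload 7 kg.
Tool frame: the origin (TCP) lies at the very end of the fingers, on their centre line; the grasp point (between the pads) lies 19 mm behind it; z points along the fingers, y is the line along which they close (so a half turn about z gives the same grasp; the last joint's range is limited). The gripper opens to 88 mm and grips with 3 to 60 N. Pads are 19 mm wide; open, the fingers measure 130 mm over their backs; the gripper's body (78 mm by 193 mm) begins 47 mm behind the grasp point.
Start: joints at [-46.69, 20.546, 0.682, 0, -70.136, -16.507], TCP at [304.345, -602.469, 226.561] pointing down, gripper open.
Joint ranges: [-176.03, 176.03], [-82.01, 121.73], [-58.28, 71.71], [-173.87, 95.51], [-174.79, -0.11], [-173.66, 173.66]. Speed limits (degrees/s): [136.94, 136.94, 172.46, 180, 180, 180].

## Interface

Orientations are given as [roll, pitch, yaw] about the fixed x, y, z axes, in that order (R = Rz(yaw) Ry(pitch) Rx(roll)).
In Python, from workcell import ctrl gives the robot as it stands. The module is installed in compiled form; this text tells all that it offers.
- The arm moves only by the shell command python3 -m jog 'ROWS' [OPENING] [FORCE]. ROWS is JSON, a list of rows, each an object of numbers: "x", "y", "z": the shift along the tool's x, y, z in mm; "ax", "ay", "az": the turn, a rotation vector about the tool's x, y, z in degrees. In form: [{"x": .., "y": .., "z": .., "ax": .., "ay": .., "az": ..}, ...]. A call has 1 to 10 rows; each row is the pose to reach, as a shift and turn from the pose commanded when the call began, along the tool's axes at that moment; what a row does not reach only later rows make up. A row lasts 1/12 s, in which the tool goes at most 41.7 mm and 7.16 degrees, less where a joint would pass 70% of its speed; a pose out of reach is approached as far as the arm can. A call with a gripper value outside its range is refused whole. OPENING is the closure, from 0 (fully open) to 1 (shut), set as the call begins (- or left out, the last holds). The fingers move at their own pace and stop on an object; FORCE is the grip in N (left out, the last holds). Time passes only in rows, so rows that repeat a pose let the fingers close. It gives the time, the measured TCP pose, the force, the opening and the grip force at its end, in the units of the state.
- ctrl.get_state(): the state, without advancing time (a new reading comes with each control period).
- ctrl.get_image(name): name is "scene" or "top" or "wrist"; returns a dict with "image" (400x640x3 uint8, red, green, blue), "depth" (400x640 float32, mm along the optical axis (not along the pixel's ray), 0 where there is no reading), "vfov" (degrees; the focal length in pixels is half the picture's height over the tangent of half this angle, whatever the lens; pixels are square), "cx", "cy" (the principal point, pixels), "R" (3x3) and "t" (3): a world point X has camera coordinates R X + t; the wrist camera has in their place "T_tool_cam" (4x4, takes a point from camera to tool coordinates, whose origin is the TCP and whose axes are the flange's). Camera axes: x right, y down, z forward; pixel columns grow to the right and rows downward; lengths in mm; the calibration is good to about 2 mm. A picture is of the moment at which its call begins: read the wrist's pose just before it.
- ctrl.sign_off(): hands the job in; it is judged then, once.
Trained networks look in the newest picture that a camera, given by its name, has taken for a name from the list of things; names that differ only in an ending like _2 or _b are one class to them, and where a whole thing is asked for, a point or a joint stands for the part that bears it (a point fixed in the world has none). Each returns a list of dicts, best first, with "confidence" (0 to 1); they miss things now and then, are a little off and sometimes report something else, mostly with a low value. They report only what shows in the picture. A call takes as long as a camera call.
- ctrl.outline_of(camera, query): "mask" (400x640 bool, what is visible of it) and "bbox" ([left, top, right, bottom] in pixels, round what is visible of it).
The state is a dict: "clock": time; "q": joint angles; "qd": joint speeds; "joint_efforts": joint torques, N m; "tcp_pos": TCP position; "orientation": TCP orientation; "ft_force": force on the tool from outside, world axes, zero at the start; "ft_torque": the same for the moment, N m; "gripper_width": finger opening in mm; "finger_force": force on a finger pad.
Only numpy, scipy, OpenCV 4.12 (cv2) and the standard library are available. Lean on these libraries where they do the work, as an engineer would, in place of code of your own. Each camera call takes 0.05 s, during which the arm holds its last target. There are 200 camera calls.

## Working session

There is one attempt and no reset: what is moved stays moved. The work goes in short steps, Python scripts to look and compute and a shell command to move; the robot and the scene stay as the last step left them, time stands still between calls to the robot, and variables do not carry over. Pictures are saved under pics/ and viewed, at most 10 in all, crops included, and the job is handed in when it is done.

```bash
mkdir -p pics; cat > h.py <<'E'
import numpy as np, cv2
from workcell import ctrl
from scipy.spatial.transform import Rotation as Rn
def cloud(d):
    h,w=d["depth"].shape; f=h/2/np.tan(np.radians(d["vfov"])/2)
    v,u=np.mgrid[0:h,0:w]; z=d["depth"]
    P=np.stack([(u-d["cx"])/f*z,(v-d["cy"])/f*z,z],-1)
    if "R" in d: W=(P-np.array(d["t"]))@np.array(d["R"])
    else:
        s=ctrl.get_state(); T=np.array(d["T_tool_cam"]); Q=P@T[:3,:3].T+T[:3,3]
        W=Q@tool(s)[0].T+tool(s)[1]
    W[z<=0]=np.nan; return W
def tool(s):
    o=s["orientation"]; return Rn.from_euler("xyz",o,degrees=True).as_matrix(),np.array(s["tcp_pos"])
def save(d,n): cv2.imwrite("pics/"+n,d["image"][:,:,::-1])
E
python3 - <<'E'
from h import *
s=ctrl.get_state(); print(s["orientation"],s["tcp_pos"],s["clock"],s["gripper_width"])
for c in ["top","scene"]:
    d=ctrl.get_image(c); save(d,c+".png"); W=cloud(d)
    for q in ["bulb_blank","slim_blank","stand","control","knob"]:
        for r in ctrl.outline_of(c,q)[:2]:
            m=r["mask"]; p=W[m]; print(c,q,round(r["confidence"],2),r["bbox"],m.sum(),np.nanmedian(p,0).round(1),np.nanpercentile(p[:,2],[5,95]).round(1))
E
```

```text
[ 1.79901093e+02 -8.66087822e-03 -1.53201813e+02] [ 304.14001322 -602.02904304  225.59794938] 0.0 87.65146230672514
top bulb_blank 0.8 [407.8, 210.5, 470.7, 242.7] 457 [ 456.5 -299.8   55.4] [41.8 65.5]
top slim_blank 0.98 [187.1, 201.9, 243.2, 226.8] 486 [488.6 275.7  48.4] [ 5.  56.8]
top stand 0.89 [264.2, 141.5, 340.6, 196.9] 2792 [614.9  46.6  33.7] [28.3 39. ]
top control 0.76 [274.6, 210.5, 322.1, 264.8] 1485 [426.5  53.4  45.9] [40.7 86.6]
top knob 0.82 [289.2, 231.7, 307.4, 250.9] 258 [426.5  53.1  60.5] [55.1 89.9]
scene bulb_blank 0.47 [269.7, 148.9, 281.0, 173.4] 252 [ 467.3 -289.2   47.1] [ 2.6 64.1]
scene bulb_blank 0.34 [378.3, 237.5, 449.1, 263.2] 475 [494.2 291.3  46.1] [36.6 56.8]
scene slim_blank 0.93 [377.3, 239.5, 445.5, 263.5] 558 [493.8 289.9  45.4] [29.1 56.5]
scene stand 0.98 [265.5, 194.2, 347.3, 263.2] 2522 [633.5  71.1  33.7] [ 8.8 83.3]
scene control 0.72 [333.5, 188.3, 385.5, 227.0] 1277 [447.1  77.1  43.8] [ 7.9 81. ]
scene knob 0.69 [354.7, 188.4, 366.3, 204.1] 230 [435.2  61.8  68.5] [55.1 89.2]
```

View pics/top.png

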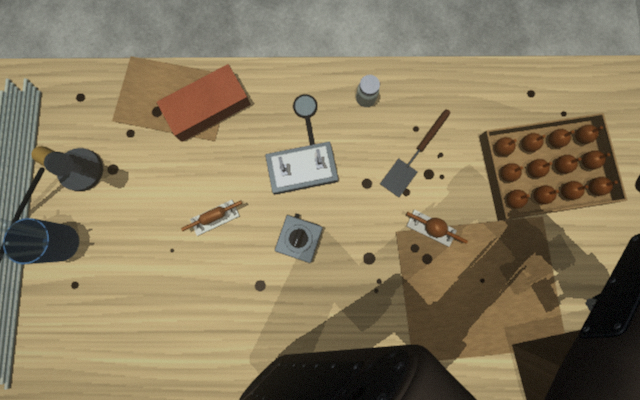

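```bash
python3 - <<'E'
from h import *
d=ctrl.get_image("top"); W=cloud(d)
def rect(n,sel,scale=1):
    p=W[sel][:,:2].astype(np.float32); print(n,len(p),p.mean(0).round(1),cv2.minAreaRect(p))
    l=cv2.fitLine(p,cv2.DIST_L2,0,.01,.01).ravel(); print('  dir',np.degrees(np.arctan2(l[1],l[0])).round(1), p.min(0),p.max(0))
near=lambda x,y,r: np.hypot(W[...,0]-x,W[...,1]-y)<r
z=W[...,2]
m=ctrl.outline_of("top","bulb_blank")[0]["mask"]; rect("bulbmask",m&(z>35)&(z<75)); rect("bulbtop",m&(z>58))
m=ctrl.outline_of("top","slim_blank")[0]["mask"]; rect("slim",m&(z>35))
rect("stand slab",near(615,47,125)&(z>25)&(z<42))
rect("forks",near(615,47,90)&(z>85))
rect("control",near(426,53,80)&(z>38)&(z<50)); rect("bar",near(426,53,40)&(z>75))
E
```

```text
bulbmask 495 [ 455.4 -300.6] ((455.3760681152344, -303.5116271972656), (165.5391082763672, 46.27554702758789), 68.86256408691406)
  dir 63.5 [ 416.47916 -378.14896] [ 494.355   -229.66583]
bulbtop 172 [ 455.9 -302.8] ((455.1529235839844, -304.20782470703125), (41.37574005126953, 38.2137565612793), 74.3482666015625)
  dir 53.8 [ 436.19028 -324.64032] [ 474.5404  -281.70804]
slim 427 [486.8 279.5] ((487.9429016113281, 279.59893798828125), (30.209821701049805, 162.62692260742188), 24.915836334228516)
  dir -64.8 [453.23242 205.4991 ] [524.2355  353.96152]
stand slab 2582 [617.7  47.5] ((585.8718872070312, 41.034202575683594), (180.73410034179688, 180.0006561279297), 11.116535186767578)
  dir -78.2 [490.85022 -49.80882] [690.2976  144.07855]
forks 89 [620.8  47.4] ((620.9458618164062, 47.91510009765625), (34.5794563293457, 103.56645202636719), 11.189608573913574)
  dir -79.2 [594.012      -4.0376067] [647.875    100.278946]
control 1034 [426.8  53.7] ((427.9434814453125, 54.14064025878906), (99.49162292480469, 99.78710174560547), 71.01914978027344)
  dir 17.1 [365.9864     -6.5604186] [486.99872 114.76345]
bar 105 [427.1  53.9] ((427.62530517578125, 54.1978759765625), (14.094358444213867, 44.3516731262207), 71.63481903076172)
  dir -19.0 [405.5886    41.328922] [449.83505  65.67115]
```

```bash
cat >> h.py <<'E'
def go(x,y,z,yy):
    "shift in tool axes to reach world TCP x,y,z with closing axis at yaw yy, tool down"
    s=ctrl.get_state(); R,t=tool(s); c,n=np.cos(np.radians(yy)),np.sin(np.radians(yy))
    Rt=np.array([[n,c,0],[-c,n,0],[0,0,-1]])
    print("shift",(R.T@(np.array([x,y,z])-t)).round(1),"turn",np.degrees(Rn.from_matrix(R.T@Rt).as_rotvec()).round(1))
E
python3 -c "
from h import *
go(455,-303,210,158.9)"
```

```text
Traceback (most recent call last):
  File "h.py", line 20, in go
    print("shift",(R.T@(np.array([x,y,z])-t)).round(1),"turn",np.degrees(Rn.from_matrix(R.T@Rt).as_rotvec()).round(1))
                                                                         ~~~~~~~~~~~~~~^^^^^^^^
  File "scipy/spatial/transform/_rotation.pyx", line 1143, in scipy.spatial.transform._rotation.Rotation.from_matrix
ValueError: Non-positive determinant (left-handed or null coordinate frame) in rotation matrix 0: [[-7.41996619e-01  6.70403621e-01  4.80962893e-05]
 [ 6.70403622e-01  7.41996616e-01  6.65938100e-05]
 [-8.95744746e-06 -8.16563085e-05  9.99999997e-01]].
```

```bash
sed -i 's/\[\[n,c,0\],\[-c,n,0\]/[[-n,c,0],[c,n,0]/' h.py
python3 -c "
from h import *
go(455,-303,210,158.9)"
```

```text
shift [-269.5  199.4   16.6] turn [ -0.    0.  -42.1]
```

```bash
A='{"x":-269.5,"y":199.4,"z":16.6,"az":-42.1}'; python3 -m jog '[{"x":-269.5,"y":199.4,"z":16.6,"az":-42.1},{"x":-269.5,"y":199.4,"z":16.6,"az":-42.1},{"x":-269.5,"y":199.4,"z":16.6,"az":-42.1},{"x":-269.5,"y":199.4,"z":16.6,"az":-42.1},{"x":-269.5,"y":199.4,"z":16.6,"az":-42.1},{"x":-269.5,"y":199.4,"z":16.6,"az":-42.1},{"x":-269.5,"y":199.4,"z":16.6,"az":-42.1},{"x":-269.5,"y":199.4,"z":16.6,"az":-42.1},{"x":-269.5,"y":199.4,"z":16.6,"az":-42.1},{"x":-269.5,"y":199.4,"z":16.6,"az":-42.1}]' 0
python3 - <<'E'
from h import *
print(ctrl.get_state()["tcp_pos"]) 
d=ctrl.get_image("wrist"); save(d,"w1.png"); W=cloud(d); print(np.array(d["T_tool_cam"]).round(2))
for r in ctrl.outline_of("wrist","bulb_blank")[:2]:
    m=r["mask"]; p=W[m]; p=p[np.isfinite(p[:,0])]; print(r["confidence"],r["bbox"],len(p))
    p=p[(p[:,2]>30)&(p[:,2]<75)].astype(np.float32)
    print(cv2.minAreaRect(p[:,:2]), p[:,2].max())
    q=p[p[:,2]>52]; print("top",len(q),q.mean(0))
    l=cv2.fitLine(p[:,:2],cv2.DIST_HUBER,0,.01,.01).ravel(); print(np.degrees(np.arctan2(l[1],l[0])),l[2:])
    c=p[:,:2]-p[:,:2].mean(0); st=p[np.hypot(*c.T)>38]; print("stems",len(st),cv2.fitLine(st[:,:2],cv2.DIST_HUBER,0,.01,.01).ravel(),st[:,2].mean())
E
```

```text
[ 304.347525   -602.48910898  226.58529734]
[[  -0.     -0.96   -0.28   76.33]
 [   1.     -0.      0.      0.56]
 [  -0.     -0.28    0.96 -158.35]
 [   0.      0.      0.      1.  ]]$[0]: bad value
```

View pics/w1.png

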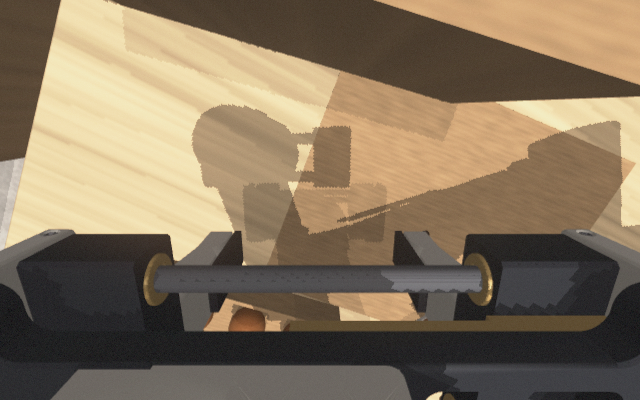

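The picture shows only the start pose (bare table, gripper fingers at columns 210 and 420, nothing of the target): the move was refused. I'll try with all keys.

```bash
python3 -m jog '[{"x":-27,"y":20,"z":2,"ax":0,"ay":0,"az":-4},{"x":-54,"y":40,"z":3,"ax":0,"ay":0,"az":-8}]' 0; python3 -m jog '[{"x":-240,"y":160,"z":14,"ax":0,"ay":0,"az":-34}]'
```

```text
clock: 1.02
tcp_pos: [333.9, -542.5, 222.6]
orientation: [179.9, -0.0, -145.2]
ft_force: [0.4, 1.0, 0.4]
gripper_width: 87.7
finger_force: 0.0
clock: 1.1
tcp_pos: [349.8, -503.7, 221.0]
orientation: [180.0, -0.0, -138.0]
ft_force: [1.3, 1.1, 1.1]
gripper_width: 87.9
finger_force: 0.0
```

```bash
python3 -c "
from h import *
go(455,-303,210,158.9)"
```

```text
shift [-212.5   78.8   10.9] turn [  0.   -0.  -26.9]
```

```bash
python3 -m jog '[{"x":-212,"y":79,"z":11,"ax":0,"ay":0,"az":-27},{"x":-212,"y":79,"z":11,"ax":0,"ay":0,"az":-27},{"x":-212,"y":79,"z":11,"ax":0,"ay":0,"az":-27},{"x":-212,"y":79,"z":11,"ax":0,"ay":0,"az":-27},{"x":-212,"y":79,"z":11,"ax":0,"ay":0,"az":-27},{"x":-212,"y":79,"z":11,"ax":0,"ay":0,"az":-27},{"x":-212,"y":79,"z":11,"ax":0,"ay":0,"az":-27},{"x":-212,"y":79,"z":11,"ax":0,"ay":0,"az":-27},{"x":-212,"y":79,"z":11,"ax":0,"ay":0,"az":-27}]' 0
cat > look.py <<'E'
from h import *
import sys
print(ctrl.get_state()["tcp_pos"]) 
d=ctrl.get_image("wrist"); save(d,sys.argv[1]); W=cloud(d)
for r in ctrl.outline_of("wrist","bulb_blank")[:2]:
    m=r["mask"]; p=W[m]; p=p[np.isfinite(p[:,0])]; print(r["confidence"],r["bbox"],len(p))
    p=p[(p[:,2]>30)&(p[:,2]<140)].astype(np.float32)
    print(cv2.minAreaRect(p[:,:2]), p[:,2].max())
    l=cv2.fitLine(p[:,:2],cv2.DIST_HUBER,0,.01,.01).ravel(); print(np.degrees(np.arctan2(l[1],l[0])),l[2:])
    c=p[:,:2]-p[:,:2].mean(0); st=p[np.hypot(*c.T)>38]
    if len(st)>9: l=cv2.fitLine(st[:,:2],cv2.DIST_HUBER,0,.01,.01).ravel(); print("stems",len(st),np.degrees(np.arctan2(l[1],l[0])),l,st[:,2].mean())
E
python3 look.py w2.png
```

```text
clock: 1.85
tcp_pos: [454.6, -303.3, 210.7]
orientation: [-180.0, -0.0, -111.0]
ft_force: [0.9, -0.2, 0.1]
gripper_width: 87.5
finger_force: 0.0
[ 454.57188964 -303.34667144  210.71744945]
0.85 [294.9, 100.0, 338.6, 252.0] 2799Traceback (most recent call last):
  File "look.py", line 8, in <module>
    print(cv2.minAreaRect(p[:,:2]), p[:,2].max())
          ~~~~~~~~~~~~~~~^^^^^^^^^
cv2.error: OpenCV(4.12.0) /io/opencv/modules/imgproc/src/convhull.cpp:143: error: (-215:Assertion failed) total >= 0 && (depth == CV_32F || depth == CV_32S) in function 'convexHull'
```

View pics/w2.png

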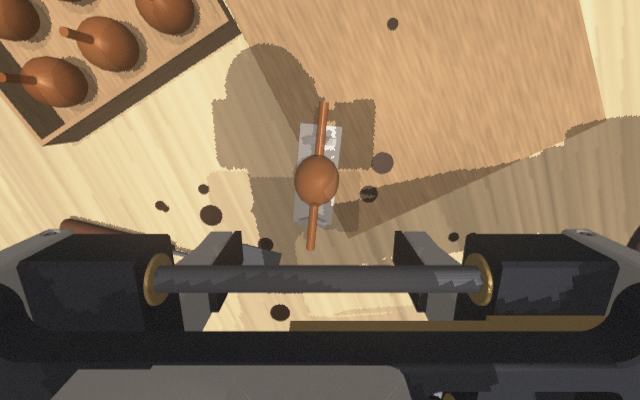

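The picture shows the bulb at (317,180), stems from (323,102) to (311,248), lying in the pale cradle. My cloud transform drops everything, so check it.

```bash
python3 - <<'E'
from h import *
s=ctrl.get_state(); print(s["orientation"])
d=ctrl.get_image("wrist"); W=cloud(d); print(d["vfov"],d["cx"],d["cy"],np.array(d["T_tool_cam"]).round(3))
for v,u in [(180,317),(102,323),(248,311),(80,500),(200,80),(270,320),(240,235),(320,260)]: print(v,u,d["depth"][v,u],W[v,u].round(1))
E
```

```text
[ 1.79999613e+02 -5.70786954e-03 -1.11100627e+02]
67.61215984669143 317.63304989264657 196.18784295869006 [[-0.00000e+00 -9.59000e-01 -2.85000e-01  7.60790e+01]
 [ 1.00000e+00 -0.00000e+00  1.00000e-03  9.30000e-02]
 [-1.00000e-03 -2.85000e-01  9.59000e-01 -1.58353e+02]
 [ 0.00000e+00  0.00000e+00  0.00000e+00  1.00000e+00]]
180 317 312.39697 [ 453.  -307.3   64.6]
102 323 350.49625 [ 418.  -378.3    1.4]
248 311 355.40085 [ 491.3 -228.2   45.7]
80 500 343.7366 [ 219.4 -327.5    1.6]
200 80 387.3538 [ 755.  -378.6   -1.5]
270 320 86.70216 [ 442.2 -332.5  291.9]
240 235 159.4838 [ 492.  -327.6  222.6]
320 260 439.3236 [ 6.132e+02 -1.259e+02 -6.000e-01]
```

```bash
sed -i 's/p\[:,:2\],cv2/p[:,:2].copy(),cv2/; s/minAreaRect(p\[:,:2\])/minAreaRect(p[:,:2].copy())/; s/st\[:,:2\],cv2/st[:,:2].copy(),cv2/' look.py
cat >> look.py <<'E'
    q=p[p[:,2]>p[:,2].max()-15]; print("top",q.mean(0),cv2.minEnclosingCircle(q[:,:2].copy()))
    ax=l[:2]; e=(p[:,:2]-l[2:])@ax; print("ends mid",l[2:]+ax*(e.max()+e.min())/2, e.max()-e.min())
E
python3 look.py w2b.png
```

```text
[ 454.09138386 -304.06076711  210.51712817]
0.73 [292.5, 105.0, 339.1, 247.8] 2615
((456.85345458984375, -301.4305114746094), (165.63133239746094, 49.23988342285156), 49.381622314453125) 67.74873
63.50661 [ 453.59967 -307.813  ]
stems 697 63.535107 [ 4.4564933e-01  8.9520758e-01  4.5419855e+02 -3.0644656e+02] 45.381233
top [ 455.75598 -303.60953   60.65312] ((456.5172119140625, -301.60931396484375), 25.798734664916992)
ends mid [ 456.80994 -301.20087] 169.711
```

```bash
python3 -c "
from h import *
go(456.4,-302.2,22,153.5)"
```

```text
shift [ -2.5  -1.5 188.5] turn [ 0.  -0.   5.4]
```

```bash
python3 -m jog '[{"x":-2.5,"y":-1.5,"z":20,"ax":0,"ay":0,"az":5.4},{"x":-2.5,"y":-1.5,"z":50,"ax":0,"ay":0,"az":5.4},{"x":-2.5,"y":-1.5,"z":80,"ax":0,"ay":0,"az":5.4},{"x":-2.5,"y":-1.5,"z":110,"ax":0,"ay":0,"az":5.4},{"x":-2.5,"y":-1.5,"z":135,"ax":0,"ay":0,"az":5.4},{"x":-2.5,"y":-1.5,"z":155,"ax":0,"ay":0,"az":5.4},{"x":-2.5,"y":-1.5,"z":170,"ax":0,"ay":0,"az":5.4},{"x":-2.5,"y":-1.5,"z":180,"ax":0,"ay":0,"az":5.4},{"x":-2.5,"y":-1.5,"z":188,"ax":0,"ay":0,"az":5.4},{"x":-2.5,"y":-1.5,"z":188,"ax":0,"ay":0,"az":5.4}]' 0
```

```text
clock: 2.93
tcp_pos: [456.1, -301.5, 21.3]
orientation: [179.9, -0.0, -116.5]
ft_force: [-0.4, -0.5, -0.3]
gripper_width: 87.4
finger_force: 0.0
```

```bash
python3 -m jog '[{"x":0,"y":0,"z":0,"ax":0,"ay":0,"az":0},{"x":0,"y":0,"z":0,"ax":0,"ay":0,"az":0},{"x":0,"y":0,"z":0,"ax":0,"ay":0,"az":0},{"x":0,"y":0,"z":0,"ax":0,"ay":0,"az":0},{"x":0,"y":0,"z":0,"ax":0,"ay":0,"az":0},{"x":0,"y":0,"z":0,"ax":0,"ay":0,"az":0},{"x":0,"y":0,"z":0,"ax":0,"ay":0,"az":0},{"x":0,"y":0,"z":0,"ax":0,"ay":0,"az":0}]' 1 8; python3 - <<'E'
from h import *
s=ctrl.get_state(); print(s["ft_force"],s["ft_torque"],s["finger_force"],s["gripper_width"])
E
```

```text
clock: 3.6
tcp_pos: [457.2, -301.5, 22.9]
orientation: [-180.0, 0.0, -116.4]
ft_force: [0.1, 0.4, 2.3]
gripper_width: 49.6
finger_force: 8.0
[0.05337716 0.39417728 2.31206894] [ 0.09817588 -0.06296025 -0.01145975] 8.00010424805805 49.5564494865111
```

```bash
python3 -m jog '[{"x":0,"y":0,"z":-2,"ax":0,"ay":0,"az":0},{"x":0,"y":0,"z":-8,"ax":0,"ay":0,"az":0},{"x":0,"y":0,"z":-18,"ax":0,"ay":0,"az":0},{"x":0,"y":0,"z":-35,"ax":0,"ay":0,"az":0},{"x":0,"y":0,"z":-55,"ax":0,"ay":0,"az":0},{"x":0,"y":0,"z":-80,"ax":0,"ay":0,"az":0},{"x":0,"y":0,"z":-105,"ax":0,"ay":0,"az":0},{"x":0,"y":0,"z":-125,"ax":0,"ay":0,"az":0},{"x":0,"y":0,"z":-138,"ax":0,"ay":0,"az":0},{"x":0,"y":0,"z":-140,"ax":0,"ay":0,"az":0}]' 1 15
python3 - <<'E'
from h import *
s=ctrl.get_state(); print(s["finger_force"],s["gripper_width"],s["ft_torque"])
d=ctrl.get_image("wrist"); save(d,"w3.png"); W=cloud(d)
for r in ctrl.outline_of("wrist","bulb_blank")[:2]:
    print(r["confidence"],r["bbox"])
    p=W[r["mask"]]; p=p[np.isfinite(p[:,0])]; p=p[(p[:,2]>150)]; R,t=tool(s); q=(p-t)@R
    print(len(q),np.percentile(q,[2,50,98],axis=0).round(1))
go(621,48,160,191.2)
E
```

```text
clock: 4.43
tcp_pos: [458.3, -302.0, 166.5]
orientation: [-179.7, 0.0, -116.4]
ft_force: [0.4, -0.8, -1.1]
gripper_width: 49.1
finger_force: 15.0
15.00011917669326 49.13972604450057 [ 0.01098937  0.0001038  -0.0432611 ]
0.69 [267.9, 87.8, 368.2, 319.4]
8426 [[-18.5 -18.9 -41.1]
 [ 20.8   0.7 -28.8]
 [ 82.   20.5 -18.1]]
shift [-385.9    8.8    3.7] turn [ -0.1  -0.  -37.6]
```

View pics/w3.png

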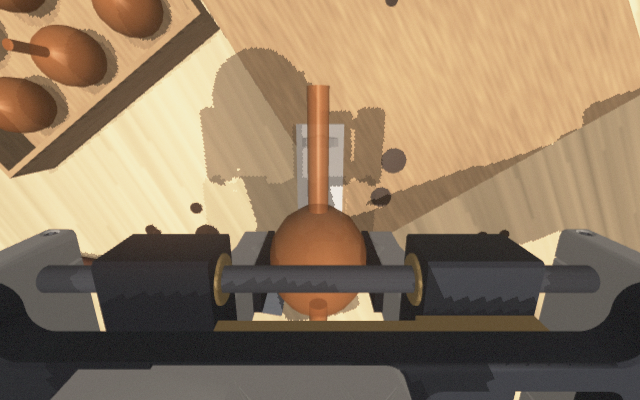

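The blank is held between the fingers: bulb at (318,258), the near stem straight up to (318,87), cradle empty beneath. Now check its tilt in the grip.

```bash
cat > held.py <<'E'
from h import *
def held():
    s=ctrl.get_state(); d=ctrl.get_image("wrist"); W=cloud(d); R,t=tool(s); q=(W-t)@R
    m=ctrl.outline_of("wrist","bulb_blank")[0]["mask"]
    g=np.isfinite(q[...,0])&m&(q[...,2]<5)&(q[...,2]>-60); p=q[g]
    st=p[(p[:,0]>34)&(abs(p[:,1])<12)]
    top=np.array([[x,np.median(st[abs(st[:,0]-x)<4,1]),np.percentile(st[abs(st[:,0]-x)<4,2],10)] for x in range(38,80,6) if (abs(st[:,0]-x)<4).sum()>5])
    print("far end x",np.percentile(st[:,0],99)); print("y slope/offset",np.polyfit(top[:,0],top[:,1],1),"z slope/offset(top surf)",np.polyfit(top[:,0],top[:,2],1)); print(top.round(1)[::2])
held()
E
python3 held.py
```

```text
far end x 84.9547036848026
y slope/offset [-0.00145942  1.1085003 ] z slope/offset(top surf) [ 4.02015971e-04 -2.26562907e+01]
[[ 38.    1.1 -22.6]
 [ 50.    1.1 -22.8]
 [ 62.    0.8 -22.6]
 [ 74.    1.1 -22.6]]
```

```bash
python3 -m jog '[{"x":-5,"y":0,"z":0,"ax":0,"ay":0,"az":-1},{"x":-20,"y":0,"z":0,"ax":0,"ay":0,"az":-3},{"x":-45,"y":0,"z":-1,"ax":0,"ay":0,"az":-6},{"x":-75,"y":1,"z":-2,"ax":0,"ay":0,"az":-9},{"x":-105,"y":2,"z":-3,"ax":0,"ay":0,"az":-12},{"x":-135,"y":2,"z":-4,"ax":0,"ay":0,"az":-15},{"x":-165,"y":3,"z":-5,"ax":0,"ay":0,"az":-18},{"x":-195,"y":4,"z":-6,"ax":0,"ay":0,"az":-21},{"x":-220,"y":5,"z":-7,"ax":0,"ay":0,"az":-24},{"x":-235,"y":5,"z":-8,"ax":0,"ay":0,"az":-27}]' 1 15
python3 - <<'E'
from h import *
go(621,48,175,191.2)
E
```

```text
clock: 5.47
tcp_pos: [557.5, -86.2, 169.5]
orientation: [179.9, -0.0, -89.1]
ft_force: [0.1, -1.3, -0.4]
gripper_width: 49.6
finger_force: 15.0
shift [-133.2  -65.5   -5.6] turn [  0.1   0.  -10.3]
```

```bash
python3 -c "
from h import *
go(547,110,175,191.2)"
```

```text
shift [-196.3    7.6   -5.5] turn [  0.1   0.  -10.3]
```

```bash
python3 -m jog '[{"x":-10,"y":1,"z":0,"ax":0,"ay":0,"az":-1},{"x":-30,"y":1,"z":0,"ax":0,"ay":0,"az":-2},{"x":-55,"y":2,"z":-1,"ax":0,"ay":0,"az":-3},{"x":-85,"y":3,"z":-2,"ax":0,"ay":0,"az":-4},{"x":-115,"y":4,"z":-3,"ax":0,"ay":0,"az":-6},{"x":-145,"y":5,"z":-4,"ax":0,"ay":0,"az":-8},{"x":-170,"y":6,"z":-5,"ax":0,"ay":0,"az":-9},{"x":-188,"y":7,"z":-5,"ax":0,"ay":0,"az":-10},{"x":-196,"y":7,"z":-5,"ax":0,"ay":0,"az":-10.3},{"x":-196,"y":7,"z":-5,"ax":0,"ay":0,"az":-10.3}]' 1 15
python3 - <<'E'
from h import *
s=ctrl.get_state(); R,t=tool(s); print(t,s["orientation"])
d=ctrl.get_image("wrist"); save(d,"w4.png"); W=cloud(d); z=W[...,2]; q=(W-t)@R
near=np.hypot(W[...,0]-621,W[...,1]-48)<110
notblank=(q[...,2]>15)
f=near&notblank&(z>75)&(z<130)
p=W[f].astype(np.float32); print(len(p),p[:,2].min(),p[:,2].max())
u=np.array([-.194,.981]); a=(p[:,:2]-[621,48])@u
for side in (a>0,a<0):
    h=p[side]; print("fork",len(h),cv2.minAreaRect(h[:,:2].copy()),h.mean(0).round(1)); 
    hi=h[h[:,2]>112]; print("  top arms",len(hi),cv2.minAreaRect(hi[:,:2].copy()) if len(hi)>4 else 0)
sl=near&(z>28)&(z<42); p=W[sl][:,:2].astype(np.float32); print("slab",cv2.minAreaRect(p))
E
```

```text
clock: 6.3
tcp_pos: [547.5, 108.4, 174.8]
orientation: [179.9, -0.0, -79.0]
ft_force: [0.7, -0.2, -1.1]
gripper_width: 49.4
finger_force: 15.0
[547.51585098 108.35071412 174.84673288] [ 1.79935753e+02 -1.54861300e-02 -7.90417043e+01]
1539 75.02267 119.431404
fork 643 ((611.3553466796875, 96.54815673828125), (34.061119079589844, 8.537254333496094), 11.38329029083252) [611.4  95.5 108.4]
  top arms 304 ((611.3671875, 96.48951721191406), (34.061119079589844, 8.417621612548828), 11.38329029083252)
fork 896 ((630.350830078125, 2.4286293983459473), (34.477237701416016, 8.538322448730469), 11.606853485107422) [630.1   3.2 109. ]
  top arms 441 ((630.3524780273438, 2.420778751373291), (34.477237701416016, 8.522294044494629), 11.606853485107422)
slab ((621.1482543945312, 49.94634246826172), (110.32722473144531, 180.05178833007812), 10.680723190307617)
```

View pics/w4.png

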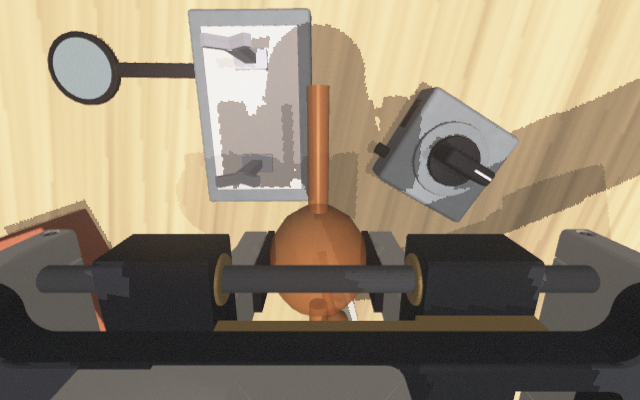

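The picture shows both V forks clear of the held blank (at about (230,50) and (240,172)) and the control with its knob at (455,160). Forks give mid (620.9, 49.5), yaw 11.4°, spacing 96.0 mm.

```bash
python3 - <<'E'
from h import *
d=ctrl.get_image("wrist"); W=cloud(d); z=W[...,2]; n=np.hypot(W[...,0]-427,W[...,1]-54)
p=W[(n<40)&(z>75)&(z<100)].astype(np.float32); print("bar",len(p),cv2.minAreaRect(p[:,:2].copy()),p[:,2].max())
p=W[(n<80)&(z>38)&(z<50)].astype(np.float32); print("box",len(p),cv2.minAreaRect(p[:,:2].copy()))
go(621.9,49.7,130,191.4)
E
```

```text
bar 1011 ((428.5740966796875, 56.183040618896484), (14.187451362609863, 46.3359260559082), 71.13810729980469) 91.45282
box 5981 ((428.6392822265625, 56.19232177734375), (100.30007934570312, 100.09648132324219), 71.32161712646484)
shift [ 70.  -62.3  44.9] turn [ 0.1 -0.  -0.5]
```

```bash
python3 -m jog '[{"x":8,"y":-7,"z":0,"ax":0,"ay":0,"az":0},{"x":20,"y":-18,"z":0,"ax":0,"ay":0,"az":0},{"x":36,"y":-32,"z":0,"ax":0,"ay":0,"az":-0.2},{"x":52,"y":-46,"z":0,"ax":0,"ay":0,"az":-0.4},{"x":63,"y":-56,"z":3,"ax":0,"ay":0,"az":-0.5},{"x":68,"y":-61,"z":10,"ax":0,"ay":0,"az":-0.5},{"x":70,"y":-62.3,"z":22,"ax":0,"ay":0,"az":-0.5},{"x":70,"y":-62.3,"z":35,"ax":0,"ay":0,"az":-0.5},{"x":70,"y":-62.3,"z":45,"ax":0,"ay":0,"az":-0.5},{"x":70,"y":-62.3,"z":45,"ax":0,"ay":0,"az":-0.5}]' 1 15
python3 - <<'E'
from h import *
s=ctrl.get_state(); R,t=tool(s)
d=ctrl.get_image("wrist"); save(d,"w5.png"); W=cloud(d); z=W[...,2]; q=(W-t)@R
f=(np.hypot(W[...,0]-630.4,W[...,1]-2.4)<25)&(z>113)&(z<125); p=W[f].astype(np.float32)
if len(p)>5: print("fork",len(p),cv2.minAreaRect(p[:,:2].copy()),z[f].max(), "in tool",cv2.minAreaRect(q[f][:,:2].astype(np.float32).copy()))
st=q[(q[...,0]>34)&(q[...,0]<86)&(abs(q[...,1])<7)&(q[...,2]<-8)&(q[...,2]>-35)]; print("stem",len(st),np.median(st,0).round(1),np.percentile(st[:,2],10))
go(621.9,49.7,97,191.4)
E
```

```text
clock: 7.23
tcp_pos: [620.2, 49.7, 127.1]
orientation: [179.7, -0.0, -78.7]
ft_force: [-0.1, -0.6, -0.4]
gripper_width: 49.5
finger_force: 15.0
fork 532 ((631.4238891601562, 3.5560264587402344), (33.649681091308594, 8.397311210632324), 11.80123519897461) 120.69250303246051 in tool ((47.473506927490234, -2.037008285522461), (33.65274429321289, 8.397374153137207), 89.52079772949219)
stem 2453 [ 61.5  -0.9 -24.1] -25.29684123390118
shift [ 0.4 -0.9 31.7] turn [ 0.2 -0.  -0. ]
```

View pics/w5.png

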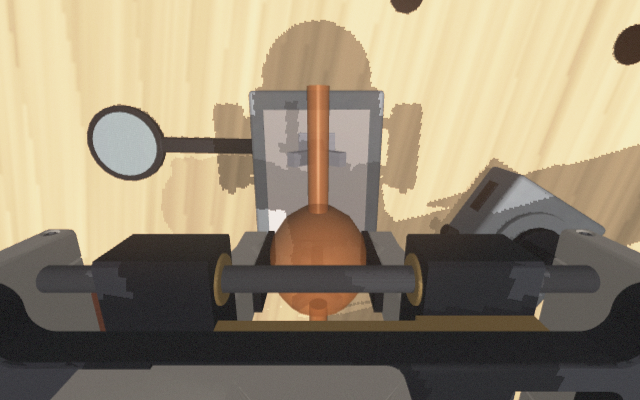

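The picture shows the near fork at (317,150) under the stem, roughly symmetric about it; the measured offset is about 1 mm. Lowering.

```bash
python3 -m jog '[{"x":0,"y":-1,"z":4,"ax":0,"ay":0,"az":0},{"x":0,"y":-1,"z":10,"ax":0,"ay":0,"az":0},{"x":0,"y":-1,"z":16,"ax":0,"ay":0,"az":0},{"x":0,"y":-1,"z":21,"ax":0,"ay":0,"az":0},{"x":0,"y":-1,"z":25,"ax":0,"ay":0,"az":0},{"x":0,"y":-1,"z":28,"ax":0,"ay":0,"az":0},{"x":0,"y":-1,"z":30,"ax":0,"ay":0,"az":0},{"x":0,"y":-1,"z":30,"ax":0,"ay":0,"az":0}]' 1 15
python3 -m jog '[{"x":0,"y":0,"z":1,"ax":0,"ay":0,"az":0},{"x":0,"y":0,"z":1.5,"ax":0,"ay":0,"az":0},{"x":0,"y":0,"z":1.5,"ax":0,"ay":0,"az":0},{"x":0,"y":0,"z":1.5,"ax":0,"ay":0,"az":0}]'
```

```text
clock: 7.95
tcp_pos: [623.2, 50.3, 100.0]
orientation: [180.0, -0.0, -78.6]
ft_force: [0.3, 1.2, -0.2]
gripper_width: 49.5
finger_force: 15.0
clock: 8.28
tcp_pos: [623.5, 50.4, 99.2]
orientation: [-180.0, 0.0, -78.6]
ft_force: [-0.1, -0.1, -0.3]
gripper_width: 49.1
finger_force: 15.0
```

```bash
python3 -m jog '[{"x":0,"y":0,"z":1,"ax":0,"ay":0,"az":0},{"x":0,"y":0,"z":2,"ax":0,"ay":0,"az":0},{"x":0,"y":0,"z":2,"ax":0,"ay":0,"az":0}]' | grep -E "tcp|ft"
python3 -m jog '[{"x":0,"y":0,"z":1,"ax":0,"ay":0,"az":0},{"x":0,"y":0,"z":1,"ax":0,"ay":0,"az":0},{"x":0,"y":0,"z":1,"ax":0,"ay":0,"az":0}]'| grep -E "tcp|ft"
python3 -m jog '[{"x":0,"y":0,"z":1,"ax":0,"ay":0,"az":0},{"x":0,"y":0,"z":1,"ax":0,"ay":0,"az":0},{"x":0,"y":0,"z":1,"ax":0,"ay":0,"az":0}]'| grep -E "tcp|ft"
```

```text
tcp_pos: [623.3, 50.3, 96.9]
ft_force: [0.3, 0.1, -0.9]
tcp_pos: [623.5, 50.3, 96.5]
ft_force: [-2.3, -0.6, 4.2]
tcp_pos: [623.5, 50.3, 96.3]
ft_force: [-4.5, 0.9, 10.4]
```

```bash
python3 -m jog '[{"x":0,"y":0.5,"z":-0.5,"ax":0,"ay":0,"az":0},{"x":0,"y":1,"z":-0.5,"ax":0,"ay":0,"az":0},{"x":0,"y":1,"z":-0.5,"ax":0,"ay":0,"az":0}]'; python3 -c "
from h import *
print(ctrl.get_state()['ft_torque'])"; python3 held.py
```

```text
clock: 9.28
tcp_pos: [622.3, 50.1, 95.4]
orientation: [180.0, 0.0, -78.6]
ft_force: [-1.0, -0.4, 1.5]
gripper_width: 49.0
finger_force: 15.0
[0.03404015 0.39062696 0.00552545]
far end x 84.81968025252426
y slope/offset [-0.0049243  -0.00140176] z slope/offset(top surf) [ 1.4898618e-03 -2.3813746e+01]
[[ 38.   -0.5 -23.7]
 [ 50.   -0.1 -23.7]
 [ 62.   -0.5 -23.8]
 [ 74.   -0.5 -23.7]]
```

```bash
python3 -m jog '[{"x":0,"y":0.4,"z":0.5,"ax":0,"ay":0,"az":0},{"x":0,"y":0.5,"z":1,"ax":0,"ay":0,"az":0},{"x":0,"y":0.5,"z":1,"ax":0,"ay":0,"az":0},{"x":0,"y":0.5,"z":1,"ax":0,"ay":0,"az":0}]' | grep -E "tcp|ft"; python3 - <<'E'
from h import *
for c in ["scene"]:
    d=ctrl.get_image(c); cv2.imwrite("pics/s2.png",cv2.resize(d["image"][130:290,220:420,::-1],None,fx=4,fy=4)[:600])
E
```

```text
tcp_pos: [622.0, 50.0, 94.9]
ft_force: [-2.6, -0.1, 5.3]
```

View pics/s2.png

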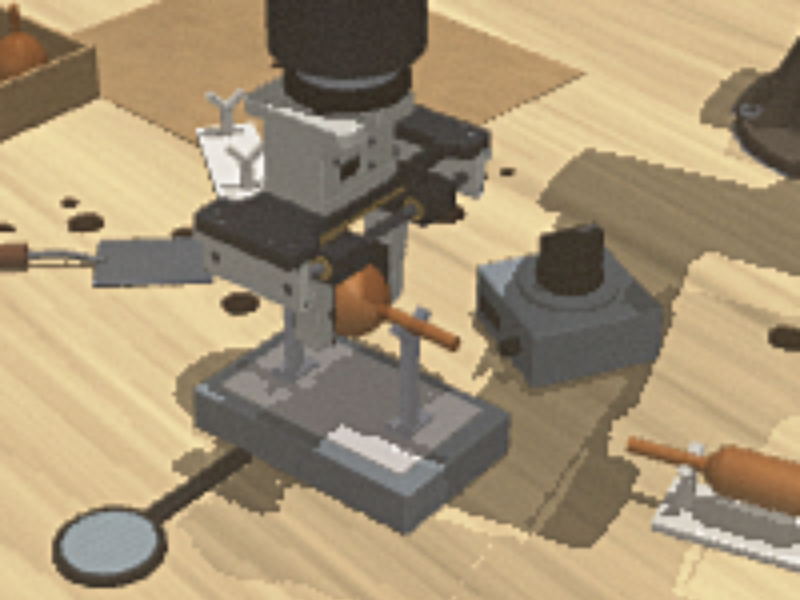

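The held blank's stem lies in the near V (at about (410,322) in the crop), still leaning slightly on the +x flank. Shift 0.7 mm, then release.

```bash
python3 -m jog '[{"x":0,"y":0.7,"z":-0.3,"ax":0,"ay":0,"az":0},{"x":0,"y":0.7,"z":-0.3,"ax":0,"ay":0,"az":0},{"x":0,"y":0.7,"z":-0.3,"ax":0,"ay":0,"az":0}]' | grep -E "tcp|ft"
python3 -m jog '[{"x":0,"y":0,"z":0,"ax":0,"ay":0,"az":0},{"x":0,"y":0,"z":0,"ax":0,"ay":0,"az":0}]' 1 3
python3 -m jog '[{"x":0,"y":0,"z":0,"ax":0,"ay":0,"az":0},{"x":0,"y":0,"z":0,"ax":0,"ay":0,"az":0},{"x":0,"y":0,"z":0,"ax":0,"ay":0,"az":0},{"x":0,"y":0,"z":0,"ax":0,"ay":0,"az":0},{"x":0,"y":0,"z":0,"ax":0,"ay":0,"az":0},{"x":0,"y":0,"z":0,"ax":0,"ay":0,"az":0}]' 0
```

```text
tcp_pos: [621.1, 49.9, 94.4]
ft_force: [-0.9, -0.9, 0.2]
clock: 10.18
tcp_pos: [621.2, 49.9, 94.5]
orientation: [180.0, -0.0, -78.6]
ft_force: [-0.3, 0.3, 0.0]
gripper_width: 50.0
finger_force: 3.0
clock: 10.68
tcp_pos: [621.3, 49.9, 94.9]
orientation: [-180.0, 0.0, -78.6]
ft_force: [-0.2, 0.6, 0.1]
gripper_width: 83.8
finger_force: 0.0
```

Retreat straight up, then work out the move to the knob.

```bash
python3 -m jog '[{"x":0,"y":0,"z":-3,"ax":0,"ay":0,"az":0},{"x":0,"y":0,"z":-10,"ax":0,"ay":0,"az":0},{"x":0,"y":0,"z":-25,"ax":0,"ay":0,"az":0},{"x":0,"y":0,"z":-45,"ax":0,"ay":0,"az":0},{"x":0,"y":0,"z":-65,"ax":0,"ay":0,"az":0},{"x":0,"y":0,"z":-85,"ax":0,"ay":0,"az":0},{"x":0,"y":0,"z":-100,"ax":0,"ay":0,"az":0},{"x":0,"y":0,"z":-105,"ax":0,"ay":0,"az":0},{"x":0,"y":0,"z":-105,"ax":0,"ay":0,"az":0}]' 0
cp look.py l2.py; python3 look.py w6.png; python3 -c "
from h import *
go(428.6,56.2,190,251.2)"
```

```text
clock: 11.43
tcp_pos: [622.1, 50.2, 201.9]
orientation: [-179.8, 0.0, -78.6]
ft_force: [0.6, 0.7, 0.1]
gripper_width: 87.5
finger_force: 0.0
[622.11200075  50.15889846 201.911563  ]
0.69 [290.7, 97.6, 349.5, 265.4] 4136
((628.1329956054688, 47.148963928222656), (62.00162887573242, 154.25888061523438), 22.560426712036133) 137.45476
-78.85159 [623.3094   34.17581]
stems 882 -78.89618 [ 1.9258732e-01 -9.8127985e-01  6.2449622e+02  2.7690727e+01] 113.38155
top [620.7058   46.59864 130.28957] ((619.6597900390625, 49.200374603271484), 25.747304916381836)
ends mid [621.33124  43.81717] 155.27638
shift [-44.  187.2   9.4] turn [  0.    0.  -59.8]
```

```bash
python3 -m jog '[{"x":-5,"y":20,"z":0,"ax":0,"ay":0,"az":-6},{"x":-10,"y":45,"z":0,"ax":0,"ay":0,"az":-13},{"x":-16,"y":72,"z":2,"ax":0,"ay":0,"az":-20},{"x":-23,"y":100,"z":4,"ax":0,"ay":0,"az":-27},{"x":-30,"y":125,"z":6,"ax":0,"ay":0,"az":-34},{"x":-36,"y":150,"z":8,"ax":0,"ay":0,"az":-41},{"x":-40,"y":170,"z":9,"ax":0,"ay":0,"az":-48},{"x":-43,"y":182,"z":9,"ax":0,"ay":0,"az":-55},{"x":-44,"y":187,"z":9,"ax":0,"ay":0,"az":-59.8},{"x":-44,"y":187,"z":9,"ax":0,"ay":0,"az":-59.8}]' 0
python3 -m jog '[{"x":0,"y":0,"z":0,"ax":0,"ay":0,"az":0},{"x":0,"y":0,"z":0,"ax":0,"ay":0,"az":0}]'
python3 - <<'E'
from h import *
d=ctrl.get_image("wrist"); save(d,"w7.png"); W=cloud(d); z=W[...,2]; n=np.hypot(W[...,0]-427,W[...,1]-54)
p=W[(n<40)&(z>75)&(z<100)].astype(np.float32); print("bar",len(p),cv2.minAreaRect(p[:,:2].copy()),p[:,2].max())
p=W[(n<80)&(z>38)&(z<50)].astype(np.float32); print("box",len(p),cv2.minAreaRect(p[:,:2].copy()))
go(428.6,56.2,66,251.2)
E
```

```text
clock: 12.37
tcp_pos: [427.6, 55.9, 190.1]
orientation: [180.0, 0.1, -18.6]
ft_force: [0.5, -0.1, 0.4]
gripper_width: 87.6
finger_force: 0.0
clock: 12.53
tcp_pos: [429.5, 56.2, 190.4]
orientation: [180.0, 0.0, -19.0]
ft_force: [-0.3, 1.1, -0.6]
gripper_width: 87.7
finger_force: 0.0
bar 771 ((428.5524597167969, 56.580322265625), (13.90423583984375, 44.62882995605469), 71.24254608154297) 91.593056
box 5080 ((428.2100830078125, 56.685176849365234), (100.24385070800781, 98.96704864501953), 71.14419555664062)
shift [ -0.8   0.2 124.4] turn [ 0.   0.  -0.2]
```

```bash
python3 -m jog '[{"x":-0.5,"y":0.2,"z":20,"ax":0,"ay":0,"az":0},{"x":-0.5,"y":0.2,"z":45,"ax":0,"ay":0,"az":0},{"x":-0.5,"y":0.2,"z":68,"ax":0,"ay":0,"az":0},{"x":-0.5,"y":0.2,"z":88,"ax":0,"ay":0,"az":0},{"x":-0.5,"y":0.2,"z":104,"ax":0,"ay":0,"az":0},{"x":-0.5,"y":0.2,"z":115,"ax":0,"ay":0,"az":0},{"x":-0.5,"y":0.2,"z":121,"ax":0,"ay":0,"az":0},{"x":-0.5,"y":0.2,"z":124,"ax":0,"ay":0,"az":0},{"x":-0.5,"y":0.2,"z":124,"ax":0,"ay":0,"az":0}]' 0
python3 -m jog '[{"x":0,"y":0,"z":0,"ax":0,"ay":0,"az":0},{"x":0,"y":0,"z":0,"ax":0,"ay":0,"az":0},{"x":0,"y":0,"z":0,"ax":0,"ay":0,"az":0},{"x":0,"y":0,"z":0,"ax":0,"ay":0,"az":0},{"x":0,"y":0,"z":0,"ax":0,"ay":0,"az":0},{"x":0,"y":0,"z":0,"ax":0,"ay":0,"az":0},{"x":0,"y":0,"z":0,"ax":0,"ay":0,"az":0},{"x":0,"y":0,"z":0,"ax":0,"ay":0,"az":0},{"x":0,"y":0,"z":0,"ax":0,"ay":0,"az":0},{"x":0,"y":0,"z":0,"ax":0,"ay":0,"az":0}]' 1 30
```

```text
clock: 13.33
tcp_pos: [428.7, 56.0, 66.3]
orientation: [179.9, 0.0, -18.9]
ft_force: [0.2, -0.0, -0.3]
gripper_width: 87.6
finger_force: 0.0
clock: 14.17
tcp_pos: [428.7, 56.2, 66.8]
orientation: [180.0, 0.0, -18.8]
ft_force: [-0.3, 0.5, -0.1]
gripper_width: 26.4
finger_force: 0.0
```

```bash
python3 -m jog '[{"x":0,"y":0,"z":0,"ax":0,"ay":0,"az":0},{"x":0,"y":0,"z":0,"ax":0,"ay":0,"az":0},{"x":0,"y":0,"z":0,"ax":0,"ay":0,"az":0},{"x":0,"y":0,"z":0,"ax":0,"ay":0,"az":0},{"x":0,"y":0,"z":0,"ax":0,"ay":0,"az":0},{"x":0,"y":0,"z":0,"ax":0,"ay":0,"az":0}]' 1 30
python3 -m jog '[{"x":0,"y":0,"z":0,"ax":0,"ay":0,"az":4},{"x":0,"y":0,"z":0,"ax":0,"ay":0,"az":10},{"x":0,"y":0,"z":0,"ax":0,"ay":0,"az":16},{"x":0,"y":0,"z":0,"ax":0,"ay":0,"az":22},{"x":0,"y":0,"z":0,"ax":0,"ay":0,"az":28},{"x":0,"y":0,"z":0,"ax":0,"ay":0,"az":34},{"x":0,"y":0,"z":0,"ax":0,"ay":0,"az":38},{"x":0,"y":0,"z":0,"ax":0,"ay":0,"az":42}]'
python3 -m jog '[{"x":0,"y":0,"z":0,"ax":0,"ay":0,"az":4},{"x":0,"y":0,"z":0,"ax":0,"ay":0,"az":9},{"x":0,"y":0,"z":0,"ax":0,"ay":0,"az":14},{"x":0,"y":0,"z":0,"ax":0,"ay":0,"az":19},{"x":0,"y":0,"z":0,"ax":0,"ay":0,"az":23},{"x":0,"y":0,"z":0,"ax":0,"ay":0,"az":26},{"x":0,"y":0,"z":0,"ax":0,"ay":0,"az":27},{"x":0,"y":0,"z":0,"ax":0,"ay":0,"az":27}]'; python3 -c "
from h import *
print(ctrl.get_state()['ft_torque'])"
```

```text
clock: 14.67
tcp_pos: [428.4, 55.6, 66.8]
orientation: [179.9, 0.0, -18.8]
ft_force: [0.3, -5.5, 2.5]
gripper_width: 13.5
finger_force: 30.0
clock: 15.33
tcp_pos: [428.3, 55.5, 66.8]
orientation: [179.9, -0.0, -61.1]
ft_force: [0.9, -5.2, 3.9]
gripper_width: 13.5
finger_force: 30.0
clock: 16.0
tcp_pos: [428.2, 55.4, 66.8]
orientation: [179.9, -0.1, -87.9]
ft_force: [-0.7, -5.4, 3.8]
gripper_width: 14.1
finger_force: 30.0
[-2.12427403  0.24168128 -0.06816769]
```

```bash
python3 -m jog '[{"x":0,"y":0,"z":0,"ax":0,"ay":0,"az":0},{"x":0,"y":0,"z":0,"ax":0,"ay":0,"az":0},{"x":0,"y":0,"z":0,"ax":0,"ay":0,"az":0},{"x":0,"y":0,"z":0,"ax":0,"ay":0,"az":0},{"x":0,"y":0,"z":0,"ax":0,"ay":0,"az":0},{"x":0,"y":0,"z":0,"ax":0,"ay":0,"az":0},{"x":0,"y":0,"z":0,"ax":0,"ay":0,"az":0},{"x":0,"y":0,"z":0,"ax":0,"ay":0,"az":0}]' 0 | grep width
python3 -m jog '[{"x":0,"y":0,"z":-5,"ax":0,"ay":0,"az":0},{"x":0,"y":0,"z":-18,"ax":0,"ay":0,"az":0},{"x":0,"y":0,"z":-38,"ax":0,"ay":0,"az":0},{"x":0,"y":0,"z":-60,"ax":0,"ay":0,"az":0},{"x":0,"y":0,"z":-85,"ax":0,"ay":0,"az":0},{"x":0,"y":0,"z":-110,"ax":0,"ay":0,"az":0},{"x":0,"y":0,"z":-130,"ax":0,"ay":0,"az":0},{"x":0,"y":0,"z":-145,"ax":0,"ay":0,"az":0},{"x":0,"y":0,"z":-150,"ax":0,"ay":0,"az":0},{"x":0,"y":0,"z":-150,"ax":0,"ay":0,"az":0}]' 0
python3 - <<'E'
from h import *
d=ctrl.get_image("wrist"); W=cloud(d); z=W[...,2]; n=np.hypot(W[...,0]-428.5,W[...,1]-56.2)
p=W[(n<40)&(z>75)&(z<100)].astype(np.float32); print("bar",len(p),cv2.minAreaRect(p[:,:2].copy()) if len(p)>5 else 0)
d=ctrl.get_image("scene"); W=cloud(d); cv2.imwrite("pics/s3.png",cv2.resize(d["image"][130:280,220:420,::-1],None,fx=4,fy=4))
for q in ["bulb_blank","slim_blank"]:
    r=ctrl.outline_of("scene",q)
    for k in r[:2]: print(q,k["confidence"],k["bbox"],np.nanmedian(W[k["mask"]],0))
E
```

```text
gripper_width: 61.5
clock: 17.5
tcp_pos: [429.3, 56.5, 218.2]
orientation: [-179.8, 0.1, -87.8]
ft_force: [1.0, 0.7, -0.1]
gripper_width: 87.2
finger_force: 0.0
bar 615 ((426.79864501953125, 56.20018005371094), (13.171366691589355, 45.26774978637695), 2.007127046585083)
bulb_blank 0.71 [282.5, 193.6, 330.7, 220.3] [629.40947701  63.71560181 118.24706129]
slim_blank 0.9 [377.0, 243.1, 446.6, 263.3] [492.82268312 289.69870987  45.22751185]
```

View pics/s3.png

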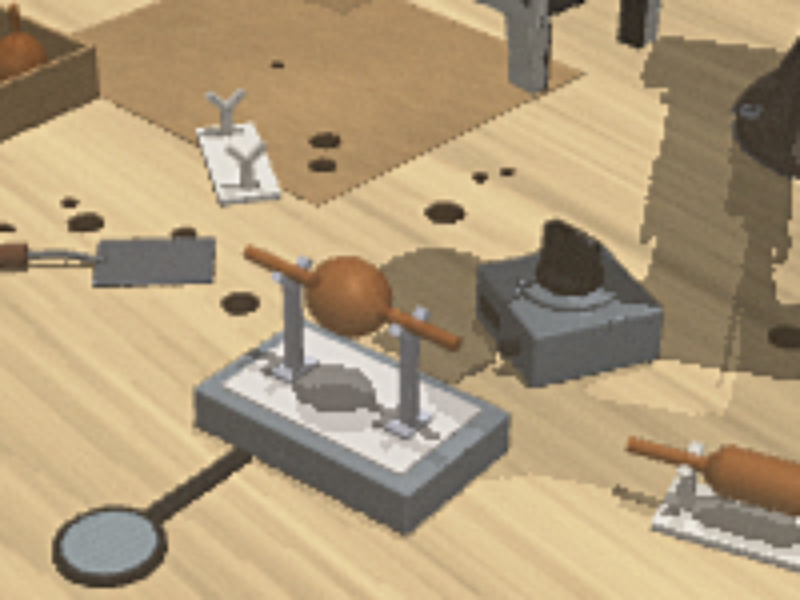

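The picture shows the blank lying in both Vs (forks at (293,270) and (412,320)), bulb at (348,295) hanging between, gripper clear. The knob bar has turned 69° (1.21 rad) and the slim blank is unmoved.

```bash
python3 -c "
from workcell import ctrl
print(ctrl.sign_off())"
```

```text
the job is handed in; nothing more can be done
None
```

I handed the job in at about 18 s. The bulb blank lies released in both Vs, the knob is turned on at about 1.21 rad, and the slim blank is untouched, all by camera check; no verdict came back.

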